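Wedge the post of a cake stand

TASK

The post of the cake stand is to be wedged fast in its hub. Take the wooden wedge from its rest block, stand it lightly, thin end down, in the gap between hub and post and let go of it; then, with the closed fingers, tap or press its head down until the play is gone and it sits tight (a push of about 18 N; keep under 25 N or the hub may split) and move away, leaving the other things where they are.

Things in the scene. Friction and masses are not known exactly. Their poses are not given: they have to be found in the camera images.
- wedge: Loose pale wooden wedge, about 0.09 kg, at first upright in the rest block. Origin: middle of its thin lower end, z up to the head. 24 mm wide (y); 6 mm thick (x) at the thin end, growing evenly on both faces by 1 mm per 6 mm to 18.5 mm at 75 mm up. Above that its head, 24 x 24 mm, 30 mm high (75 to 105 mm up): grip it there. Same when turned half round about z.
- wedge_top (a point): Middle of the flat top of the wedge's head, 105 mm above its thin end: tap or press here. Loose in the gap, the wedge stands 25 to 49 mm deep, head well above the hub. A push of 3 to 5 N drives it 0 to 15 mm while the post's play is taken up; then it binds, 10 to 15 N per mm. It stays when let go of.
- rest: Dark wooden rest block, 80 x 62 x 42 mm, fixed, with a pocket 17 mm (x) by 27 mm (y), 34 mm deep, in which the wedge stands loosely. Origin in the middle of its underside.
- stand: Lower part of a wooden cake stand, fixed: round foot, diameter 190, 18 mm high; on it a hub 94 mm (x) by 64 mm (y), its top 75 mm up. Origin: middle of its underside, below the gap; z up. A dark square post (top 95 mm up, brass stud to 108 mm) stands in the hub on the +x side of the gap. It has 0 to 2.5 mm of play sideways (2.5 N to shift), then meets hard rubber, 60 N/mm.
- gap_mouth (a point): Middle of the gap's mouth, level with the hub's top, axes as the stand's. The gap lies between the brass liner (-x) and the brass-faced post (+x); 28 mm long (y), 57 mm deep, 10.1 to 14.1 mm wide (x) at the mouth, different each time, its middle up to 1.0 mm off this point. It narrows downward like the wedge, whose x axis must lie along this x axis.
- liner: Brass liner plate, 27.5 mm wide, on the hub's side of the gap; the wedge bears on it. Its origin is that of the stand. A push of 16 to 20 N on the wedge's head seats it tight; pushes above 25 N may split the hub. When only standing it in the gap, push it with less than 5 N.
- mug: Green and cream mug, 86 x 121 x 99 mm, loose; leave it alone. Origin in the middle of its underside.
- tin: Food tin, 75 mm diameter, 58 mm high, loose; leave it alone. Origin in the middle of its underside.
- tea: Tea box, 68 x 122 x 77 mm, loose; leave it alone. Origin in the middle of its underside.
- spice: Spice jar with a red cap, 45 mm diameter, 106 mm high, loose; leave it alone. Origin in the middle of its underside.
- salt: Salt shaker with a grey top, 44 mm diameter, 90 mm high, loose; leave it alone. Origin in the middle of its underside.
- peeler: Dark green peeler lying flat, 170 x 25 x 18 mm, loose; leave it alone. Origin in the middle of its underside.
There are look-alikes about, which are no part of the job. Several things have the shape of the wedge; the one meant has the colours described above.

How it is judged (in metres and radians):
On the way, in this order (a step that is already met when the one before it is completed fails the run):
1. the wedge stands thin end down in the gap, at least 20 mm deep, let go of and not yet tight (its side force on the brass liner under 9 N) (z of wedge in the frame of gap_mouth below -0.02 m and horizontal distance between wedge and gap_mouth below 0.009 m and angle between wedge's own z axis and vertical below 0.15 rad and contact force between the fingers and wedge below 0.1 N and contact force between wedge and liner below 9 N), for 0.2 s.
2. the wedge is driven tight: it bears on the brass liner with more than 9 N (z of wedge in the frame of gap_mouth below -0.02 m and horizontal distance between wedge and gap_mouth below 0.009 m and angle between wedge's own z axis and vertical below 0.15 rad and contact force between wedge and liner above 9 N), for 0.2 s.
At the end, for the whole second after the job is handed in: The wedge stands in the gap thin end down (tip 20 mm or more below the hub's top, within 9 mm sideways of the gap's middle, tilted less than 0.15 rad), at rest, let go of, and still bears on the brass liner with more than 9 N (all of step 2 and linear speed of wedge below 0.01 m/s); the robot touches nothing.
It fails at once if the wedge is driven so hard that the hub splits (more than 26 N on the brass liner) (contact force between wedge and liner above 26 N).
It fails at once if one of the other things (mug, tin, tea box, spice jar, salt shaker, peeler) is moved by more than 30 mm (distance of any of mug, tin, tea, spice, salt, peeler from where it was at the start of the episode above 0.03 m).
It also fails if it takes over 48 s, if anything falls off the work surface, if the arm or the gripper's body presses on something with over 40 N, if the wrist force passes 120 N, or if a joint passes its speed limit or range.

ROBOT

A 7-joint arm with a two-finger parallel gripper is mounted at the origin on a cart in front of the work surface, level with it; the furniture and walls round the work are solid. World frame = base frame: x ahead of the robot, y to its left, z up, the work surface at z = 0. Lengths are in mm, angles in rad, forces in N, time in s.
With the tool pointing down it reaches from about 400 to 900 mm from the base axis. Payload 5.5 kg.
Tool frame: the origin (TCP) lies where the fingers leave the gripper's body, on its centre line; the fingertips stand 73 mm ahead of it and the grasp point (between the pads) lies 54 mm ahead of it; z points along the fingers, y is the line along which they close (so a half turn about z gives the same grasp; the last joint's range is limited). The gripper opens to 85 mm and grips with 20 to 120 N. Pads are 22 mm wide; open, the fingers measure 114 mm over their backs; the gripper's body (76 mm by 85 mm) begins 54 mm behind the grasp point. The pads swing forward as they close: fully open they stand 13 mm farther back than shut.
Start: joints at [1.451, 0.501, -0.427, 1.55, 0.221, 1.138, -0.21], TCP at [242.817, -602.941, 303.91] pointing down, gripper open.
Joint ranges: [-2.88, 2.88], [-0.31, 2.03], [-1.54, 1.56], [0.2, 2.42], [-1.41, 4.55], [0.19, 2.02], [-2.57, 2.57]. Speed limits (rad/s): [2.57, 2.57, 3.14, 3.14, 3.14, 3.14, 3.14].

INTERFACE

Orientations are given as a unit quaternion [w, x, y, z].
In Python, from cell import ctrl, eyes gives the robot as it stands. The module is installed in compiled form; this text tells all that it offers.
- The arm moves only by the tool arm_command, never from a script. Its argument "increments" is a list of rows, each an object with "slide": the shift along the tool's x, y, z in mm, a list of three; "angular": the turn, a rotation vector about the tool's x, y, z in degrees, a list of three; "claw": the opening, from 0 (shut) to 1 (fully open). A call has 1 to 10 rows; each row shifts and turns the commanded pose from where the row before left it, along the tool's axes as they then stand; what a row does not reach is not made up. A row lasts 1/12 s, in which the tool goes at most 41.7 mm and 7.16 degrees, less where a joint would pass 70% of its speed; a pose out of reach is approached as far as the arm can. A call is refused whole if a number of a shift passes 41.7 or a number of a turn 7.16, either way. A call with a gripper value outside its range is refused whole. The fingers move at their own pace and stop on an object; "force" is the grip in N (left out, the last holds). Time passes only in rows, so rows that do not move let the fingers close. It gives the time, the measured TCP pose, the force, the opening and the grip force at its end, in the units of the state.
- ctrl.sense(): the state, without advancing time (a new reading comes with each control period).
- eyes.get_image(name): name is "scene" or "top"; returns a dict with "img" (420x560x3 uint8, blue, green, red), "fx", "fy", "cx", "cy" (pixels), "rvec" (rotation vector, rad) and "tvec" (3), from world to camera coordinates, as OpenCV has them. Camera axes: x right, y down, z forward; pixel columns grow to the right and rows downward; lengths in mm; the calibration is good to about 2 mm. A picture is of the moment at which its call begins. There is no depth.
- ctrl.job_done(): hands the job in; it is judged then, once.
The state is a dict: "time": time; "qpos": joint angles; "qd": joint speeds; "effort": joint torques, N m; "tool_pos": TCP position; "tool_rot": TCP orientation; "wrist_force": force on the tool from outside, world axes, zero at the start; "ft_torque": the same for the moment, N m; "opening": opening from 0.0 (shut) to 1.0 (fully open); "grasp_force": force on a finger pad.
Only numpy, scipy, OpenCV 4.12 (cv2) and the standard library are available. Lean on these libraries where they do the work, as an engineer would, in place of code of your own. Each camera call takes 0.05 s, during which the arm holds its last target. There are 200 camera calls.

## Working session

There is one attempt and no reset: what is moved stays moved. The work goes in short steps, Python scripts to look and compute and a tool call to move; the robot and the scene stay as the last step left them, time stands still between calls to the robot, and variables do not carry over. Pictures are saved under pics/ and viewed, at most 10 in all, crops included, and the job is handed in when it is done.

Besides the shell and the picture viewer there is one more tool, called in YAML: its name, and indented under it one key for each argument. arm_command: Moves the arm, as the interface text tells. Its arguments: {"type":"object","properties":{"increments":{"type":"array","items":{"type":"object","properties":{"slide":{"type":"array","items":{"type":"number"}},"angular":{"type":"array","items":{"type":"number"}},"claw":{"type":"number"}}}},"force":{"type":"number"}},"required":["increments"]}

```bash
mkdir -p pics
cat > h.py <<'E'
import numpy as np, cv2
from cell import ctrl, eyes
def cam(n):
    d=eyes.get_image(n); R=cv2.Rodrigues(np.array(d['rvec'],float))[0]; t=np.array(d['tvec'],float).ravel()
    K=np.array([[d['fx'],0,d['cx']],[0,d['fy'],d['cy']],[0,0,1.]])
    return dict(img=np.array(d['img']),R=R,t=t,K=K,rvec=np.array(d['rvec'],float),c=-R.T@t)
def ray(c,u,v): return c['R'].T@np.linalg.inv(c['K'])@np.array([u,v,1.])
def onz(c,u,v,z):
    r=ray(c,u,v); return c['c']+r*(z-c['c'][2])/r[2]
def proj(c,P): return cv2.projectPoints(np.array(P,float).reshape(-1,1,3),c['rvec'],c['t'],c['K'],None)[0].reshape(-1,2)
E
python3 - <<'E'
from h import *
a=cam('scene');b=cam('top')
for n,c in(('scene',a),('top',b)):
    print(n,c['c'].round(),c['R'].round(2).tolist(),c['K'][0,0])
    cv2.imwrite(f'pics/{n}0.png',c['img'])
s=ctrl.sense();print(s['tool_pos'],s['tool_rot'],s['wrist_force'],s['time'])
E
```

```text
scene [-218.  338.  868.] [[-0.43, -0.9, -0.02], [-0.6, 0.3, -0.74], [0.67, -0.31, -0.67]] 423.07551445915794
top [-404. -106. 1472.] [[0.12, -0.99, 0.0], [-0.81, -0.1, -0.57], [0.57, 0.06, -0.82]] 528.2322332009091
[ 242.5721185  -602.52021752  302.96729188] [-8.70494046e-04  9.81733228e-01  1.90260593e-01 -1.36261495e-04] [ 0.22160097  0.41766965 -0.23273987] 0.1
```

View pics/scene0.png

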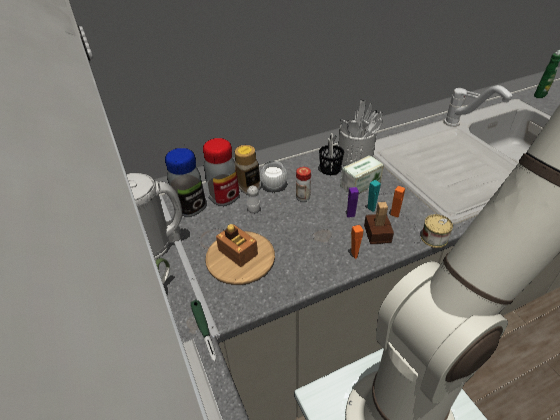

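View pics/top0.png

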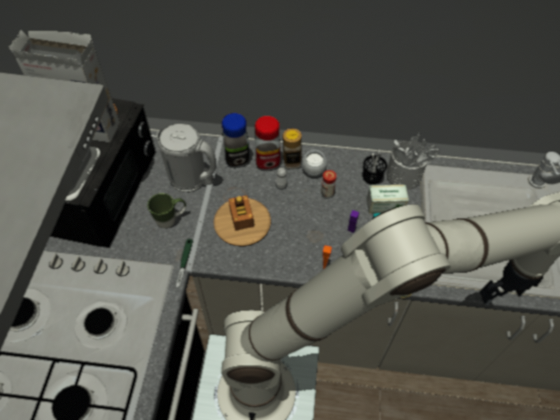

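Scene view: the candidates for the wedge are orange (357,241), purple (352,202), teal (374,195), orange (398,201) and pale in the dark block (381,215). I choose the pale one, since it matches the description. The stand is at (240,250). In the top view the arm hides the rest block. Next I check both in close crops.

Run:
```python
from h import *
a=cam('scene');b=cam('top')
A=cv2.resize(a['img'][180:265,335:415],None,fx=5,fy=5,interpolation=cv2.INTER_CUBIC)[:425]
B=cv2.resize(a['img'][215:285,200:280],None,fx=5,fy=5,interpolation=cv2.INTER_CUBIC)
C=cv2.resize(b['img'][190:240,210:275],None,fx=5,fy=5,interpolation=cv2.INTER_CUBIC)
o=np.zeros((600,800,3),np.uint8); o[:425,:400]=A; o[:350,400:800]=B; o[350:600,400:725]=C
cv2.imwrite('pics/c1.png',o)
```

```text
(no output)
```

View pics/c1.png

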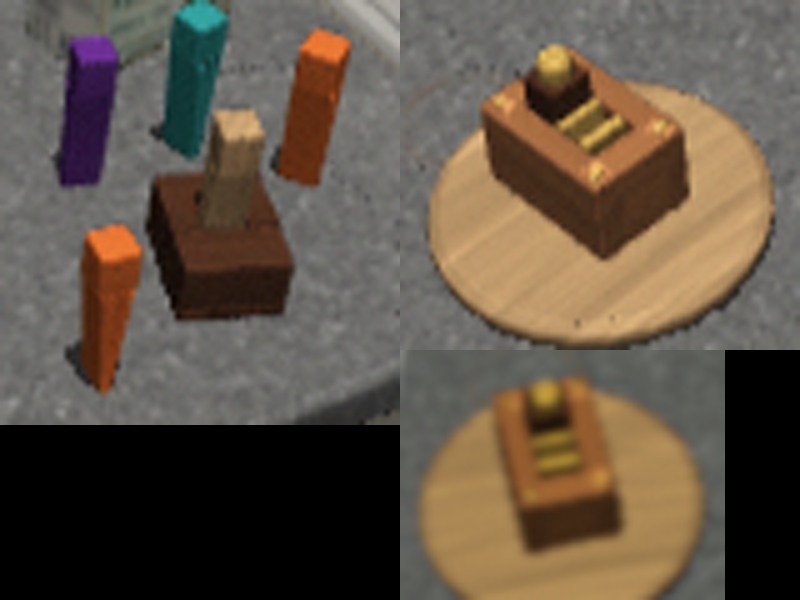

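The crop shows the pale wedge in the dark block, with its head top at about crop (239,122). In the stand crop the post is at the upper left, with the two brass bars and the gap next to it. Next I compute the poses from the corners.

Run:
```python
from h import *
a=cam('scene');b=cam('top')
def f(c,pts,ox,oy,sx,sy,z):
    return np.array([onz(c,sx+(u-ox+.5)/5-.5,sy+(v-oy+.5)/5-.5,z) for u,v in pts])
def show(n,P,e=None):
    print(n,P[:,:2].round(1).tolist(),'mean',P[:,:2].mean(0).round(1))
    for i in range(len(P)):
        d=P[(i+1)%len(P)]-P[i]; print('   ',np.linalg.norm(d).round(1),np.degrees(np.arctan2(d[1],d[0])).round(1))
show('head',f(a,[(217,112),(254,109),(264,134),(224,138)],0,0,335,180,113))
show('rest',f(a,[(152,177),(262,172),(293,265),(180,277)],0,0,335,180,42))
show('hubS',f(a,[(482,107),(603,185),(687,128)],400,0,200,215,75))
show('barsS',f(a,[(560,126),(595,100),(628,123),(592,147)],400,0,200,215,75))
show('hubT',f(b,[(497,397),(587,380),(613,480),(515,500)],400,350,210,190,75))
show('barsT',f(b,[(534,436),(574,432),(580,467),(540,472)],400,350,210,190,75))
show('stud',f(a,[(556,50)],400,0,200,215,108)); show('studT',f(b,[(546,388)],400,350,210,190,108))
# foot by ellipse: mask
for c,(x0,y0,x1,y1) in((a,(195,215,285,290)),(b,(205,185,280,250))):
    hsv=cv2.cvtColor(c['img'],cv2.COLOR_BGR2HSV); m=((hsv[...,1]>60)&(hsv[...,0]<30)).astype(np.uint8)
    k=np.zeros_like(m);k[y0:y1,x0:x1]=m[y0:y1,x0:x1]
    cs=max(cv2.findContours(k,cv2.RETR_EXTERNAL,cv2.CHAIN_APPROX_NONE)[0],key=cv2.contourArea)
    P=np.array([onz(c,*p[0],18)[:2] for p in cs],np.float32); print(cv2.minEnclosingCircle(P), np.array(cv2.boundingRect(cs)))
```

```text
head [[470.4, -258.5], [463.5, -277.8], [444.0, -270.4], [450.9, -249.4]] mean [ 457.2 -264. ]
    20.6 -109.9
    20.9 159.1
    22.1 71.6
    21.5 -24.9
rest [[504.2, -248.0], [479.2, -306.8], [408.8, -276.8], [428.8, -216.2]] mean [ 455.3 -261.9]
    63.9 -113.0
    76.5 156.9
    63.8 71.7
    81.7 -22.9
hubS [[583.3, 172.9], [501.8, 135.6], [520.0, 81.4]] mean [535. 130.]
    89.7 -155.4
    57.2 -71.4
    111.3 55.3
barsS [[551.4, 140.6], [561.2, 117.2], [537.3, 107.8], [529.5, 131.0]] mean [544.8 124.2]
    25.4 -67.2
    25.7 -158.5
    24.5 108.7
    23.9 23.7
hubT [[582.8, 173.3], [603.6, 117.2], [527.2, 88.4], [504.4, 148.0]] mean [554.5 131.7]
    59.9 -69.7
    81.6 -159.4
    63.7 111.0
    82.3 18.0
barsT [[555.0, 144.2], [561.3, 119.1], [534.6, 110.9], [527.6, 135.7]] mean [544.6 127.5]
    25.9 -76.0
    27.9 -163.0
    25.8 105.7
    28.6 17.2
stud [[572.7, 131.3]] mean [572.7 131.3]
    0.0 0.0
studT [[570.3, 136.9]] mean [570.3 136.9]
    0.0 0.0
((557.5944213867188, 130.90296936035156), 115.27748107910156) [205 224  70  61]
((545.3182983398438, 127.88402557373047), 101.85971069335938) [213 195  58  52]
```

Run:
```python
from h import *
a=cam('scene')
w=np.array([456.5,-263]);th=np.radians(-22)
X=np.array([np.cos(th),np.sin(th)]);Y=np.array([-X[1],X[0]])
for n,(u,v) in dict(or1=(112,242),pur=(93,51),teal=(203,17),or2=(327,47)).items():
    p=onz(a,335+u/5,180+v/5,105)[:2]; print(n,p.round(),'in wedge frame',((p-w)@X).round(),((p-w)@Y).round())
P=np.vstack([w+s*12*X+t*12*Y for s,t in((1,1),(1,-1),(-1,-1),(-1,1))])
b=cam('top')
print((proj(a,np.c_[P,[113]*4])-[335,180])*5)
print(ctrl.sense()['time'])
```

```text
or1 [ 415. -157.] in wedge frame -78.0 82.0
pur [ 552. -233.] in wedge frame 77.0 64.0
teal [ 550. -306.] in wedge frame 103.0 -5.0
or2 [ 495. -353.] in wedge frame 69.0 -69.0
[[210.01377044 109.35344633]
 [253.57275334 106.913855  ]
 [264.25155935 135.78190871]
 [220.02070898 138.27829745]]
0.4
```

arm_command:
  increments:
    - {"slide":[16,-12,0]}
    - {"slide":[30,-22,0]}
    - {"slide":[30,-22,0]}
    - {"slide":[30,-22,0]}
    - {"slide":[30,-22,0]}
    - {"slide":[30,-22,0]}
    - {"slide":[30,-22,0]}
    - {"slide":[30,-22,0]}
    - {"slide":[30,-22,0]}
    - {"slide":[30,-22,0]}

```text
validation failed for argument at $.in...
```

arm_command:
  increments:
    - {"slide":[20,-14,0]}
    - {"slide":[19,-11,0]}
    - {"angular":[0,0,6.2]}
    - {"angular":[0,0,6.2]}
    - {"angular":[0,0,6.3]}
    - {"angular":[0,0,6.3]}
    - {"angular":[0,0,6.3]}
    - {"angular":[0,0,6.3]}
    - {"angular":[0,0,6.3]}
    - {}

```text
validation failed for argument at $.in...
```

```bash
cat >> h.py <<'E'
from scipy.spatial.transform import Rotation as Ro
def st(target=None):
    s=ctrl.sense(); q=s['tool_rot']; R=Ro.from_quat([q[1],q[2],q[3],q[0]]).as_matrix(); p=np.array(s['tool_pos'])
    print('t',round(s['time'],2),'p',p.round(2),'ydir',np.degrees(np.arctan2(R[1,1],R[0,1])).round(2),'z',R[:,2].round(4),'F',np.round(s['wrist_force'],2),'op',s['opening'],'g',s['grasp_force'],'q',np.round(s['qpos'],2))
    if target is not None: print('slide',(R.T@(np.array(target)-p)).round(2))
    return p,R
E
cat > /dev/null
python3 - <<'E'
from h import *
st([456.5,-263,300])
b=cam('top');a=cam('scene')
A=cv2.resize(a['img'][150:265,325:425],None,fx=4,fy=4,interpolation=cv2.INTER_CUBIC)
B=cv2.resize(b['img'][180:295,330:430],None,fx=4,fy=4,interpolation=cv2.INTER_CUBIC)
cv2.imwrite('pics/c2.png',np.hstack([A,B]))
E
```

```text
t 0.4 p [ 242.78 -602.87  303.74] ydir -68.06 z [-1.e-04  3.e-04 -1.e+00] F [-0.51  0.8  -0.33] op 1.0033871945726922 g 0.0 q [ 1.45  0.5  -0.43  1.55  0.22  1.14 -0.21]
slide [ 325.21 -235.42    3.83]
```

View pics/c2.png

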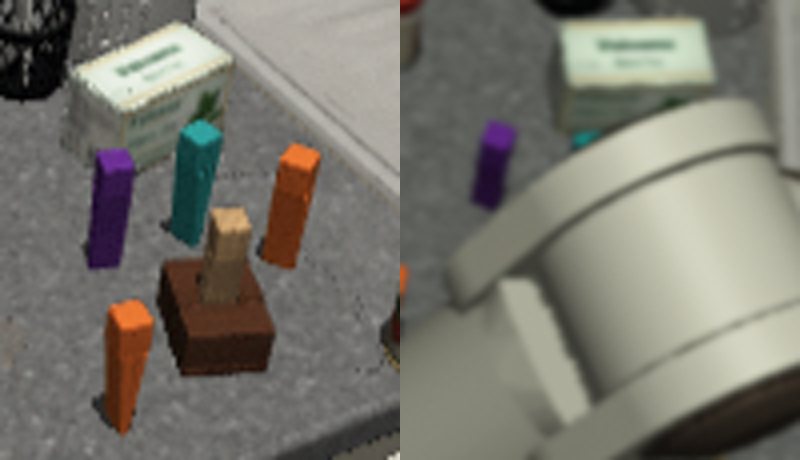

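The picture shows the arm still at its start, and the wedge standing in its block at left crop (230,225). The moves were refused because every row needs all its fields.

arm_command:
  increments:
    - {"slide":[16,-12,0],"angular":[0,0,0],"claw":1}
    - {"slide":[30,-22,0],"angular":[0,0,0],"claw":1}
    - {"slide":[30,-22,0],"angular":[0,0,0],"claw":1}
    - {"slide":[30,-22,0],"angular":[0,0,0],"claw":1}
    - {"slide":[30,-22,0],"angular":[0,0,0],"claw":1}
    - {"slide":[30,-22,0],"angular":[0,0,0],"claw":1}
    - {"slide":[30,-22,0],"angular":[0,0,0],"claw":1}
    - {"slide":[30,-22,0],"angular":[0,0,0],"claw":1}
    - {"slide":[30,-22,0],"angular":[0,0,0],"claw":1}
    - {"slide":[30,-22,0],"angular":[0,0,0],"claw":1}

```text
time: 1.33
tool_pos: [430.4, -299.8, 304.3]
tool_rot: [0.0, 0.982, 0.19, 0.0]
wrist_force: [0.5, -0.2, 0.2]
opening: 0.999
grasp_force: 0.0
```

arm_command:
  increments:
    - {"slide":[20,-14,0],"angular":[0,0,0],"claw":1}
    - {"slide":[19,-11,0],"angular":[0,0,0],"claw":1}
    - {"slide":[0,0,0],"angular":[0,0,6.2],"claw":1}
    - {"slide":[0,0,0],"angular":[0,0,6.2],"claw":1}
    - {"slide":[0,0,0],"angular":[0,0,6.3],"claw":1}
    - {"slide":[0,0,0],"angular":[0,0,6.3],"claw":1}
    - {"slide":[0,0,0],"angular":[0,0,6.3],"claw":1}
    - {"slide":[0,0,0],"angular":[0,0,6.3],"claw":1}
    - {"slide":[0,0,0],"angular":[0,0,6.3],"claw":1}
    - {"slide":[0,0,0],"angular":[0,0,0],"claw":1}

```text
time: 2.17
tool_pos: [456.6, -263.5, 304.1]
tool_rot: [0.0, 0.981, -0.192, 0.0]
wrist_force: [0.3, -0.5, 0.1]
opening: 0.997
grasp_force: 0.0
```

Run:
```python
from h import *
st([456.5,-263,300])
```

```text
t 2.17 p [ 456.6  -263.5   304.15] ydir -112.18 z [ 3.e-04 -4.e-04 -1.e+00] F [ 0.27 -0.49  0.09] op 0.9969234205505513 g 0.0 q [ 0.87  0.28 -0.47  1.86  0.15  1.04 -1.62]
slide [-0.28 -0.42  4.15]
```

arm_command:
  increments:
    - {"slide":[0,0,30],"angular":[0,0,0],"claw":1}
    - {"slide":[0,0,30],"angular":[0,0,0],"claw":1}
    - {"slide":[0,0,30],"angular":[0,0,0],"claw":1}
    - {"slide":[0,0,20],"angular":[0,0,0],"claw":1}
    - {"slide":[0,0,20],"angular":[0,0,0],"claw":1}
    - {"slide":[0,0,10],"angular":[0,0,0],"claw":1}
    - {"slide":[0,0,5],"angular":[0,0,0],"claw":1}
    - {"slide":[0,0,0],"angular":[0,0,0],"claw":0.4}
    - {"slide":[0,0,0],"angular":[0,0,0],"claw":0.4}
    - {"slide":[0,0,0],"angular":[0,0,0],"claw":0.4}

```text
time: 3.0
tool_pos: [457.4, -264.0, 160.2]
tool_rot: [0.0, 0.982, -0.19, 0.001]
wrist_force: [0.2, 0.4, -0.4]
opening: 0.601
grasp_force: 0.0
```

arm_command:
  increments:
    - {"slide":[0,0,0],"angular":[0,0,0],"claw":0.1}
    - {"slide":[0,0,0],"angular":[0,0,0],"claw":0.1}
    - {"slide":[0,0,0],"angular":[0,0,0],"claw":0.1}
    - {"slide":[0,0,0],"angular":[0,0,0],"claw":0.1}
    - {"slide":[0,0,0],"angular":[0,0,0],"claw":0.1}
    - {"slide":[0,0,0],"angular":[0,0,0],"claw":0.1}
  force: 30

```text
time: 3.5
tool_pos: [457.2, -263.9, 159.9]
tool_rot: [0.0, 0.982, -0.191, 0.001]
wrist_force: [-1.0, 0.2, 6.7]
opening: 0.273
grasp_force: 33.8
```

Run:
```python
from h import *
st()
```

```text
t 3.5 p [ 457.15 -263.91  159.93] ydir -111.97 z [ 0.0015 -0.0012 -1.    ] F [-0.98  0.22  6.72] op 0.272534123379432 g 33.80724549293518 q [ 0.81  0.48 -0.42  1.97  0.28  0.74 -1.72]
```

arm_command:
  increments:
    - {"slide":[0,0,-8],"angular":[0,0,0],"claw":0.1}
    - {"slide":[0,0,-15],"angular":[0,0,0],"claw":0.1}
    - {"slide":[0,0,-20],"angular":[0,0,0],"claw":0.1}
    - {"slide":[0,0,-25],"angular":[0,0,0],"claw":0.1}
    - {"slide":[0,0,-25],"angular":[0,0,0],"claw":0.1}
    - {"slide":[0,0,-25],"angular":[0,0,0],"claw":0.1}
    - {"slide":[0,0,-20],"angular":[0,0,0],"claw":0.1}
    - {"slide":[0,0,-10],"angular":[0,0,0],"claw":0.1}
    - {"slide":[0,0,0],"angular":[0,0,-4],"claw":0.1}
    - {"slide":[0,0,0],"angular":[0,0,-4],"claw":0.1}

```text
time: 4.33
tool_pos: [456.5, -263.6, 307.6]
tool_rot: [0.0, 0.993, -0.12, 0.0]
wrist_force: [0.3, 0.4, -1.1]
opening: 0.274
grasp_force: 32.8
```

arm_command:
  increments:
    - {"slide":[0,0,0],"angular":[0,0,-4],"claw":0.1}
    - {"slide":[0,0,0],"angular":[0,0,-4],"claw":0.1}
    - {"slide":[0,0,0],"angular":[0,0,-4],"claw":0.1}
    - {"slide":[0,0,0],"angular":[0,0,-4],"claw":0.1}
    - {"slide":[0,0,0],"angular":[0,0,-4],"claw":0.1}
    - {"slide":[0,0,0],"angular":[0,0,-4],"claw":0.1}
    - {"slide":[0,0,0],"angular":[0,0,-4],"claw":0.1}
    - {"slide":[0,0,0],"angular":[0,0,-4],"claw":0.1}
    - {"slide":[0,0,0],"angular":[0,0,-2],"claw":0.1}
    - {"slide":[0,0,0],"angular":[0,0,0],"claw":0.1}

```text
time: 5.17
tool_pos: [456.0, -263.3, 306.3]
tool_rot: [-0.001, 0.985, 0.175, -0.001]
wrist_force: [-0.4, -0.4, -1.1]
opening: 0.276
grasp_force: 32.8
```

Run:
```python
from h import *
st([544.7,126,310])
```

```text
t 5.17 p [ 455.96 -263.31  306.26] ydir -69.89 z [-1.2e-03  9.0e-04 -1.0e+00] F [-0.43 -0.39 -1.07] op 0.275670210241129 g 32.848986983299255 q [ 0.98  0.3  -0.6   1.85  0.19  1.05 -0.92]
slide [ 217.15 -335.09   -3.49]
```

arm_command:
  increments:
    - {"slide":[10,-15,0],"angular":[0,0,0],"claw":0.1}
    - {"slide":[18,-28,0],"angular":[0,0,0],"claw":0.1}
    - {"slide":[18,-28,0],"angular":[0,0,0],"claw":0.1}
    - {"slide":[18,-28,0],"angular":[0,0,0],"claw":0.1}
    - {"slide":[18,-28,0],"angular":[0,0,0],"claw":0.1}
    - {"slide":[18,-28,0],"angular":[0,0,0],"claw":0.1}
    - {"slide":[18,-28,0],"angular":[0,0,0],"claw":0.1}
    - {"slide":[18,-28,0],"angular":[0,0,0],"claw":0.1}
    - {"slide":[18,-28,0],"angular":[0,0,0],"claw":0.1}
    - {"slide":[18,-28,0],"angular":[0,0,0],"claw":0.1}

```text
time: 6.0
tool_pos: [526.4, 47.7, 306.7]
tool_rot: [0.0, 0.985, 0.173, -0.0]
wrist_force: [0.3, -1.1, -0.9]
opening: 0.272
grasp_force: 32.9
```

arm_command:
  increments:
    - {"slide":[18,-28,0],"angular":[0,0,0],"claw":0.1}
    - {"slide":[16,-25,0],"angular":[0,0,0],"claw":0.1}
    - {"slide":[11,-15,0],"angular":[0,0,0],"claw":0.1}
    - {"slide":[0,0,20],"angular":[0,0,0],"claw":0.1}
    - {"slide":[0,0,20],"angular":[0,0,0],"claw":0.1}
    - {"slide":[0,0,10],"angular":[0,0,0],"claw":0.1}
    - {"slide":[0,0,0],"angular":[0,0,0],"claw":0.1}

```text
time: 6.58
tool_pos: [543.8, 124.7, 254.1]
tool_rot: [0.0, 0.985, 0.174, -0.003]
wrist_force: [-0.3, 0.1, -0.5]
opening: 0.277
grasp_force: 32.9
```

Run:
```python
from h import *
st([544.7,126,310])
b=cam('top');a=cam('scene')
A=cv2.resize(a['img'][185:285,200:280],None,fx=5,fy=5,interpolation=cv2.INTER_CUBIC)
B=cv2.resize(b['img'][150:250,205:285],None,fx=5,fy=5,interpolation=cv2.INTER_CUBIC)
cv2.imwrite('pics/c3.png',np.hstack([A,B]))
```

```text
t 6.58 p [543.83 124.71 254.08] ydir -70.01 z [-0.0055 -0.0011 -1.    ] F [-0.26  0.05 -0.51] op 0.27660796604019616 g 32.859376072883606 q [ 0.3   0.46 -0.72  1.82  0.35  1.   -1.8 ]
slide [  0.94  -0.97 -55.93]
```

View pics/c3.png

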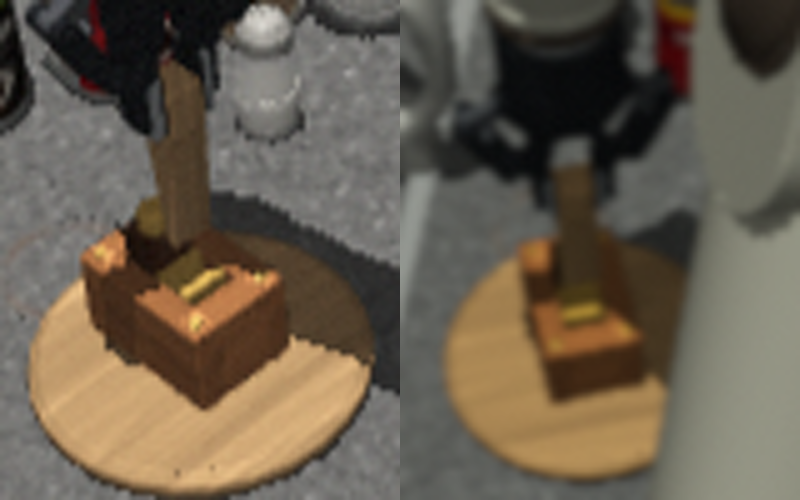

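The wedge hangs over the stand, at left crop (185,170) and right crop (577,230), with its tip near the gap. Next I overlay the predicted wedge outline on both views to check the camera-to-robot offset.

arm_command:
  increments:
    - {"slide":[0.5,-0.5,5],"angular":[0,0,0],"claw":0.1}
    - {"slide":[0,0,5],"angular":[0,0,0],"claw":0.1}
    - {"slide":[0,0,0],"angular":[0,0,0],"claw":0.1}
    - {"slide":[0,0,0],"angular":[0,0,0],"claw":0.1}

```text
time: 7.02
tool_pos: [545.9, 126.0, 247.0]
tool_rot: [0.0, 0.985, 0.174, 0.0]
wrist_force: [-0.3, -0.6, -1.2]
opening: 0.274
grasp_force: 32.9
```

Run:
```python
from h import *
p,R=st()
out=[]
for n,(x0,y0) in(('scene',(215,205)),('top',(220,185))):
    c=cam(n); k=10; w,h=40,55
    im=cv2.resize(c['img'][y0:y0+h,x0:x0+w],None,fx=k,fy=k,interpolation=cv2.INTER_CUBIC)
    im=cv2.convertScaleAbs(im,alpha=1.6)
    tip=p+152*R[:,2]
    def P(dx,dy,dz): return tip+dx*R[:,0]+dy*R[:,1]-dz*R[:,2]
    for s in(-1,1):
      for t in(-1,1):
        q=proj(c,[P(s*3,t*12,0),P(s*9.25,t*12,75)]); q=((q-[x0,y0]+.5)*k-.5).astype(int)
        cv2.line(im,tuple(map(int,q[0])),tuple(map(int,q[1])),(255,0,0) if s<0 else (0,255,0),1)
    # gap axis point guess at z=75
    q=proj(c,[[544.7,126,75]])[0]; q=((q-[x0,y0]+.5)*k).astype(int); cv2.drawMarker(im,tuple(map(int,q)),(0,0,255),0,12)
    out.append(im)
cv2.imwrite('pics/c4.png',np.hstack(out))
```

```text
t 7.02 p [545.93 125.96 247.01] ydir -69.99 z [ 1.e-04 -1.e-04 -1.e+00] F [-0.31 -0.64 -1.18] op 0.27353897848184533 g 32.870614528656006 q [ 0.29  0.47 -0.72  1.83  0.37  0.98 -1.81]
```

View pics/c4.png

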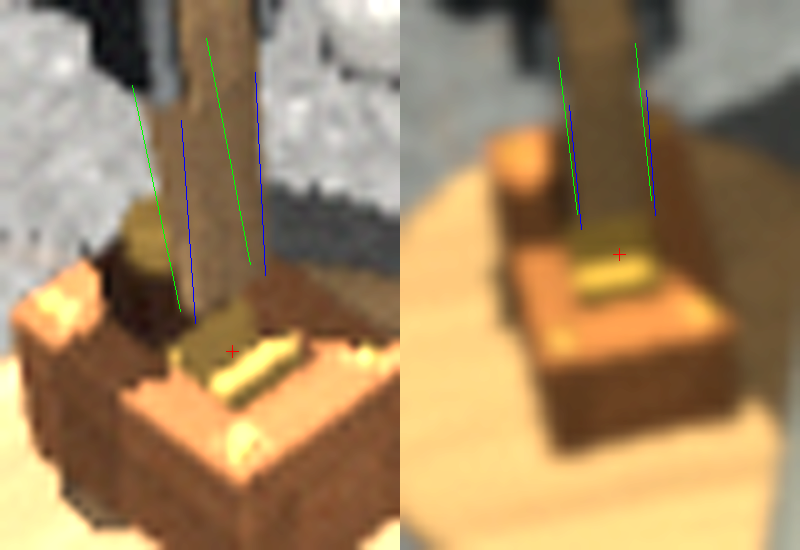

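The overlay fits in the scene view, with the right edge near (258,90). In the top view it is about 1 px off, which is a camera offset. I therefore use the scene-based gap at (544.8,124.5).

arm_command:
  increments:
    - {"slide":[-0.8,0.9,0],"angular":[0,0,0],"claw":0.1}
    - {"slide":[0,0,5],"angular":[0,0,0],"claw":0.1}
    - {"slide":[0,0,5],"angular":[0,0,0],"claw":0.1}
    - {"slide":[0,0,4],"angular":[0,0,0],"claw":0.1}
    - {"slide":[0,0,3],"angular":[0,0,0],"claw":0.1}
    - {"slide":[0,0,0],"angular":[0,0,0],"claw":0.1}
    - {"slide":[0,0,0],"angular":[0,0,0],"claw":0.1}

```text
time: 7.7
tool_pos: [545.3, 125.1, 229.5]
tool_rot: [-0.0, 0.985, 0.174, -0.0]
wrist_force: [0.2, -0.3, -0.4]
opening: 0.276
grasp_force: 32.9
```

arm_command:
  increments:
    - {"slide":[0,0,2],"angular":[0,0,0],"claw":0.1}
    - {"slide":[0,0,2],"angular":[0,0,0],"claw":0.1}
    - {"slide":[0,0,2],"angular":[0,0,0],"claw":0.1}
    - {"slide":[0,0,1],"angular":[0,0,0],"claw":0.1}
    - {"slide":[0,0,0],"angular":[0,0,0],"claw":0.1}

```text
time: 8.12
tool_pos: [545.3, 124.9, 222.6]
tool_rot: [0.0, 0.985, 0.174, -0.0]
wrist_force: [0.3, -0.2, -0.4]
opening: 0.274
grasp_force: 32.9
```

arm_command:
  increments:
    - {"slide":[0,0,2],"angular":[0,0,0],"claw":0.1}
    - {"slide":[0,0,2],"angular":[0,0,0],"claw":0.1}
    - {"slide":[0,0,0],"angular":[0,0,0],"claw":0.1}

```text
time: 8.37
tool_pos: [545.3, 124.9, 218.5]
tool_rot: [0.0, 0.985, 0.174, -0.0]
wrist_force: [-0.6, -0.6, -0.1]
opening: 0.275
grasp_force: 32.9
```

Run:
```python
from h import *
st()
out=[]
for n,(x0,y0) in(('scene',(215,205)),('top',(220,185))):
    c=cam(n); out.append(cv2.convertScaleAbs(cv2.resize(c['img'][y0:y0+55,x0:x0+40],None,fx=10,fy=10,interpolation=cv2.INTER_CUBIC),alpha=2))
cv2.imwrite('pics/c5.png',np.hstack(out))
```

```text
t 8.37 p [545.28 124.93 218.51] ydir -69.97 z [-5.e-04 -2.e-04 -1.e+00] F [-0.64 -0.65 -0.06] op 0.27475481102717936 g 32.87446081638336 q [ 0.27  0.5  -0.7   1.85  0.4   0.93 -1.83]
```

View pics/c5.png

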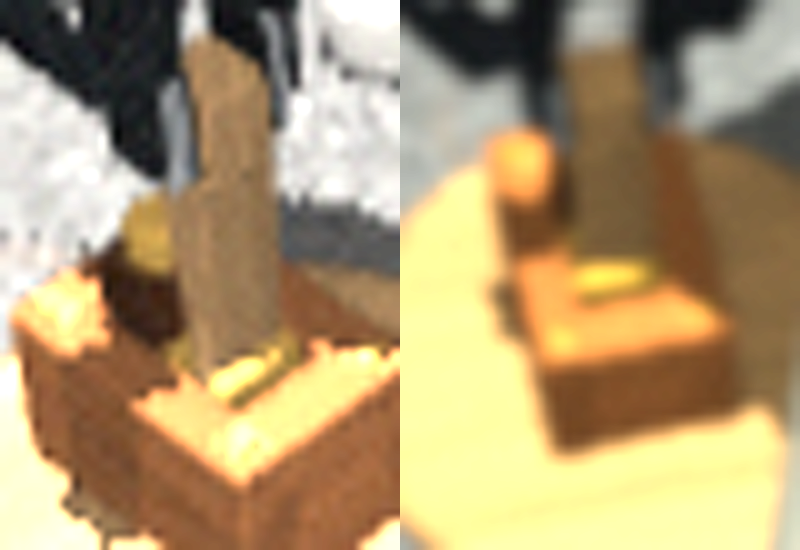

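The wedge enters the gap centred on the liner: right crop (575–655) against the liner's (572–660). I keep lowering it.

arm_command:
  increments:
    - {"slide":[0,0,2],"angular":[0,0,0],"claw":0.1}
    - {"slide":[0,0,2],"angular":[0,0,0],"claw":0.1}
    - {"slide":[0,0,2],"angular":[0,0,0],"claw":0.1}
    - {"slide":[0,0,2],"angular":[0,0,0],"claw":0.1}
    - {"slide":[0,0,0],"angular":[0,0,0],"claw":0.1}

```text
time: 8.88
tool_pos: [545.2, 124.9, 210.4]
tool_rot: [0.0, 0.985, 0.174, -0.0]
wrist_force: [-0.8, -0.1, -0.9]
opening: 0.273
grasp_force: 32.9
```

arm_command:
  increments:
    - {"slide":[0,0,2],"angular":[0,0,0],"claw":0.1}
    - {"slide":[0,0,1],"angular":[0,0,0],"claw":0.1}
    - {"slide":[0,0,1],"angular":[0,0,0],"claw":0.1}
    - {"slide":[0,0,0],"angular":[0,0,0],"claw":0.1}

```text
time: 9.22
tool_pos: [545.4, 125.0, 206.7]
tool_rot: [-0.0, 0.985, 0.174, -0.0]
wrist_force: [0.4, -0.2, -1.6]
opening: 0.275
grasp_force: 32.9
```

Depth is about 20 mm, still with no force.

arm_command:
  increments:
    - {"slide":[0,0,1.5],"angular":[0,0,0],"claw":0.1}
    - {"slide":[0,0,1.5],"angular":[0,0,0],"claw":0.1}
    - {"slide":[0,0,0],"angular":[0,0,0],"claw":0.1}

```text
time: 9.47
tool_pos: [545.4, 125.0, 203.6]
tool_rot: [-0.0, 0.985, 0.174, -0.0]
wrist_force: [-0.4, -0.1, -1.2]
opening: 0.275
grasp_force: 32.9
```

arm_command:
  increments:
    - {"slide":[0,0,1.5],"angular":[0,0,0],"claw":0.1}
    - {"slide":[0,0,1.5],"angular":[0,0,0],"claw":0.1}
    - {"slide":[0,0,0],"angular":[0,0,0],"claw":0.1}

```text
time: 9.72
tool_pos: [545.5, 125.1, 200.7]
tool_rot: [-0.0, 0.985, 0.174, 0.0]
wrist_force: [1.3, -0.1, -1.9]
opening: 0.273
grasp_force: 32.9
```

arm_command:
  increments:
    - {"slide":[0.3,0,1.5],"angular":[0,0,0],"claw":0.1}
    - {"slide":[0,0,1.5],"angular":[0,0,0],"claw":0.1}
    - {"slide":[0,0,0],"angular":[0,0,0],"claw":0.1}

```text
time: 9.97
tool_pos: [545.7, 125.1, 197.6]
tool_rot: [-0.0, 0.985, 0.174, -0.0]
wrist_force: [-0.0, -0.2, -1.8]
opening: 0.271
grasp_force: 32.9
```

arm_command:
  increments:
    - {"slide":[0,0,1.5],"angular":[0,0,0],"claw":0.1}
    - {"slide":[0,0,1],"angular":[0,0,0],"claw":0.1}
    - {"slide":[0,0,0],"angular":[0,0,0],"claw":0.1}

```text
time: 10.22
tool_pos: [545.9, 125.2, 195.3]
tool_rot: [-0.0, 0.985, 0.174, 0.0]
wrist_force: [1.3, -0.6, -0.9]
opening: 0.273
grasp_force: 32.9
```

arm_command:
  increments:
    - {"slide":[0.4,0,1.5],"angular":[0,0,0],"claw":0.1}
    - {"slide":[0,0,1],"angular":[0,0,0],"claw":0.1}
    - {"slide":[0,0,0],"angular":[0,0,0],"claw":0.1}

```text
time: 10.47
tool_pos: [546.2, 125.3, 192.7]
tool_rot: [-0.0, 0.985, 0.174, 0.0]
wrist_force: [1.6, 1.0, -1.1]
opening: 0.274
grasp_force: 32.9
```

arm_command:
  increments:
    - {"slide":[0.2,0,1],"angular":[0,0,0],"claw":0.1}
    - {"slide":[0,0,1],"angular":[0,0,0],"claw":0.1}
    - {"slide":[0,0,0],"angular":[0,0,0],"claw":0.1}

```text
time: 10.72
tool_pos: [546.3, 125.3, 190.7]
tool_rot: [-0.0, 0.985, 0.174, -0.0]
wrist_force: [0.2, 0.0, -0.5]
opening: 0.272
grasp_force: 32.9
```

arm_command:
  increments:
    - {"slide":[0.2,0,1],"angular":[0,0,0],"claw":0.1}
    - {"slide":[0,0,1],"angular":[0,0,0],"claw":0.1}
    - {"slide":[0,0,0],"angular":[0,0,0],"claw":0.1}

```text
time: 10.97
tool_pos: [546.5, 125.4, 188.7]
tool_rot: [-0.0, 0.985, 0.174, -0.0]
wrist_force: [-0.2, 0.1, -0.7]
opening: 0.277
grasp_force: 32.9
```

arm_command:
  increments:
    - {"slide":[0.1,0,1],"angular":[0,0,0],"claw":0.1}
    - {"slide":[0,0,1],"angular":[0,0,0],"claw":0.1}
    - {"slide":[0,0,0],"angular":[0,0,0],"claw":0.1}

```text
time: 11.22
tool_pos: [546.6, 125.4, 186.7]
tool_rot: [-0.0, 0.985, 0.174, 0.0]
wrist_force: [1.1, 0.8, -1.0]
opening: 0.272
grasp_force: 32.9
```

arm_command:
  increments:
    - {"slide":[0.2,0,1],"angular":[0,0,0],"claw":0.1}
    - {"slide":[0,0,1],"angular":[0,0,0],"claw":0.1}
    - {"slide":[0,0,0],"angular":[0,0,0],"claw":0.1}

```text
time: 11.47
tool_pos: [546.8, 125.5, 184.8]
tool_rot: [0.0, 0.985, 0.174, -0.0]
wrist_force: [0.1, 0.1, -2.4]
opening: 0.271
grasp_force: 32.9
```

arm_command:
  increments:
    - {"slide":[0.1,0,1],"angular":[0,0,0],"claw":0.1}
    - {"slide":[0,0,0.5],"angular":[0,0,0],"claw":0.1}
    - {"slide":[0,0,0],"angular":[0,0,0],"claw":0.1}

```text
time: 11.72
tool_pos: [546.9, 125.6, 183.5]
tool_rot: [0.0, 0.985, 0.174, 0.0]
wrist_force: [-0.3, -0.4, 0.7]
opening: 0.277
grasp_force: 33.3
```

Contact is just starting, so I let go.

arm_command:
  increments:
    - {"slide":[0,0,0],"angular":[0,0,0],"claw":0.35}
    - {"slide":[0,0,0],"angular":[0,0,0],"claw":0.45}
    - {"slide":[0,0,0],"angular":[0,0,0],"claw":0.5}
    - {"slide":[0,0,0],"angular":[0,0,0],"claw":0.5}
    - {"slide":[0,0,0],"angular":[0,0,0],"claw":0.5}
    - {"slide":[0,0,0],"angular":[0,0,0],"claw":0.5}

```text
time: 12.22
tool_pos: [546.9, 125.5, 183.4]
tool_rot: [0.0, 0.985, 0.174, -0.0]
wrist_force: [0.2, 0.3, 0.7]
opening: 0.501
grasp_force: 0.0
```

arm_command:
  increments:
    - {"slide":[0,0,-5],"angular":[0,0,0],"claw":0.5}
    - {"slide":[0,0,-12],"angular":[0,0,0],"claw":0.5}
    - {"slide":[0,0,-15],"angular":[0,0,0],"claw":0.5}
    - {"slide":[0,0,-10],"angular":[0,0,0],"claw":0}
    - {"slide":[0,0,0],"angular":[0,0,0],"claw":0}
    - {"slide":[0,0,0],"angular":[0,0,0],"claw":0}
    - {"slide":[0,0,0],"angular":[0,0,0],"claw":0}
    - {"slide":[0,0,0],"angular":[0,0,0],"claw":0}
    - {"slide":[0,0,0],"angular":[0,0,0],"claw":0}

```text
time: 12.97
tool_pos: [546.5, 125.3, 224.7]
tool_rot: [0.0, 0.985, 0.174, -0.001]
wrist_force: [-0.3, -0.6, 0.6]
opening: 0.0
grasp_force: 0.0
```

Run:
```python
from h import *
st()
out=[]
for n,(x0,y0) in(('scene',(215,205)),('top',(220,185))):
    c=cam(n); out.append(cv2.convertScaleAbs(cv2.resize(c['img'][y0:y0+55,x0:x0+40],None,fx=10,fy=10,interpolation=cv2.INTER_CUBIC),alpha=2))
cv2.imwrite('pics/c6.png',np.hstack(out))
```

```text
t 12.97 p [546.48 125.34 224.74] ydir -69.97 z [-1.2e-03 -2.0e-04 -1.0e+00] F [-0.29 -0.6   0.58] op 0.0003769883527522294 g 0.0 q [ 0.28  0.5  -0.7   1.84  0.39  0.95 -1.82]
```

View pics/c6.png

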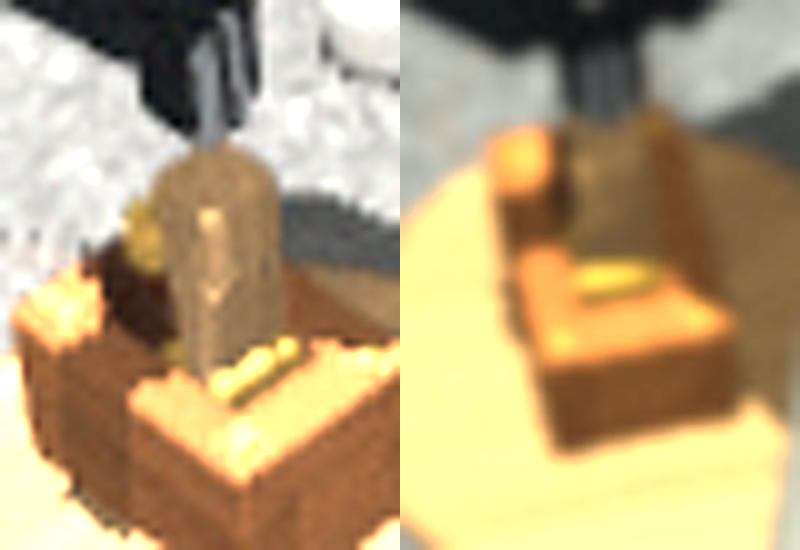

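The wedge stands upright by itself in the gap, with its head at left crop (215,190) below the closed fingers. Next I press.

arm_command:
  increments:
    - {"slide":[-0.7,0,5],"angular":[0,0,0],"claw":0}
    - {"slide":[0,0,4],"angular":[0,0,0],"claw":0}
    - {"slide":[0,0,2],"angular":[0,0,0],"claw":0}
    - {"slide":[0,0,1],"angular":[0,0,0],"claw":0}
    - {"slide":[0,0,0],"angular":[0,0,0],"claw":0}

```text
time: 13.48
tool_pos: [546.0, 125.3, 212.9]
tool_rot: [-0.0, 0.985, 0.174, -0.0]
wrist_force: [0.3, -0.1, -0.8]
opening: 0.002
grasp_force: 0.0
```

arm_command:
  increments:
    - {"slide":[0,0,1],"angular":[0,0,0],"claw":0}
    - {"slide":[0,0,0.7],"angular":[0,0,0],"claw":0}
    - {"slide":[0,0,0],"angular":[0,0,0],"claw":0}

```text
time: 13.73
tool_pos: [546.3, 125.3, 211.7]
tool_rot: [-0.0, 0.985, 0.174, 0.0]
wrist_force: [0.0, 0.1, -0.0]
opening: -0.0
grasp_force: 0.0
```

arm_command:
  increments:
    - {"slide":[0,0,0.6],"angular":[0,0,0],"claw":0}
    - {"slide":[0,0,0],"angular":[0,0,0],"claw":0}
    - {"slide":[0,0,0],"angular":[0,0,0],"claw":0}

```text
time: 13.98
tool_pos: [546.2, 125.3, 211.2]
tool_rot: [0.0, 0.985, 0.174, 0.0]
wrist_force: [0.3, 0.2, -0.3]
opening: -0.005
grasp_force: 0.0
```

arm_command:
  increments:
    - {"slide":[0,0,0.7],"angular":[0,0,0],"claw":0}
    - {"slide":[0,0,0],"angular":[0,0,0],"claw":0}
    - {"slide":[0,0,0],"angular":[0,0,0],"claw":0}

```text
time: 14.23
tool_pos: [546.2, 125.3, 210.4]
tool_rot: [0.0, 0.985, 0.174, -0.0]
wrist_force: [-0.1, -0.7, -0.2]
opening: -0.0
grasp_force: 0.0
```

arm_command:
  increments:
    - {"slide":[0,0,0.6],"angular":[0,0,0],"claw":0}
    - {"slide":[0,0,0],"angular":[0,0,0],"claw":0}
    - {"slide":[0,0,0],"angular":[0,0,0],"claw":0}

```text
time: 14.48
tool_pos: [546.2, 125.3, 209.8]
tool_rot: [0.0, 0.985, 0.174, -0.0]
wrist_force: [0.6, 0.6, 0.1]
opening: 0.0
grasp_force: 0.0
```

arm_command:
  increments:
    - {"slide":[0,0,0.5],"angular":[0,0,0],"claw":0}
    - {"slide":[0,0,0],"angular":[0,0,0],"claw":0}
    - {"slide":[0,0,0],"angular":[0,0,0],"claw":0}

```text
time: 14.73
tool_pos: [546.2, 125.3, 209.3]
tool_rot: [0.0, 0.985, 0.174, -0.0]
wrist_force: [0.5, -0.1, 0.2]
opening: -0.0
grasp_force: 0.0
```

arm_command:
  increments:
    - {"slide":[0,0,0.5],"angular":[0,0,0],"claw":0}
    - {"slide":[0,0,0],"angular":[0,0,0],"claw":0}
    - {"slide":[0,0,0],"angular":[0,0,0],"claw":0}

```text
time: 14.98
tool_pos: [546.2, 125.3, 208.8]
tool_rot: [0.0, 0.985, 0.174, 0.0]
wrist_force: [0.4, -0.2, -0.3]
opening: 0.0
grasp_force: 0.0
```

arm_command:
  increments:
    - {"slide":[0,0,0.5],"angular":[0,0,0],"claw":0}
    - {"slide":[0,0,0],"angular":[0,0,0],"claw":0}

```text
time: 15.15
tool_pos: [546.2, 125.3, 208.3]
tool_rot: [0.0, 0.985, 0.174, 0.0]
wrist_force: [0.5, -0.7, -0.6]
opening: 0.0
grasp_force: 0.0
```

arm_command:
  increments:
    - {"slide":[0,0,0.5],"angular":[0,0,0],"claw":0}
    - {"slide":[0,0,0],"angular":[0,0,0],"claw":0}

```text
time: 15.32
tool_pos: [546.3, 125.4, 208.0]
tool_rot: [0.0, 0.985, 0.174, 0.0]
wrist_force: [-0.3, 0.6, 1.5]
opening: 0.001
grasp_force: 0.6
```

arm_command:
  increments:
    - {"slide":[0,0,0.5],"angular":[0,0,0],"claw":0}
    - {"slide":[0,0,0],"angular":[0,0,0],"claw":0}

```text
time: 15.48
tool_pos: [546.3, 125.4, 207.5]
tool_rot: [-0.0, 0.985, 0.174, 0.0]
wrist_force: [-0.3, 0.3, 1.6]
opening: -0.002
grasp_force: 1.0
```

Contact. I keep pressing in small steps.

arm_command:
  increments:
    - {"slide":[0,0,0.5],"angular":[0,0,0],"claw":0}
    - {"slide":[0,0,0],"angular":[0,0,0],"claw":0}

```text
time: 15.65
tool_pos: [546.4, 125.4, 206.9]
tool_rot: [-0.0, 0.985, 0.174, 0.0]
wrist_force: [-0.0, 0.3, 2.1]
opening: -0.004
grasp_force: 1.1
```

arm_command:
  increments:
    - {"slide":[0,0,0.5],"angular":[0,0,0],"claw":0}
    - {"slide":[0,0,0],"angular":[0,0,0],"claw":0}

```text
time: 15.82
tool_pos: [546.3, 125.4, 206.4]
tool_rot: [-0.0, 0.985, 0.174, 0.0]
wrist_force: [0.0, -0.1, 1.7]
opening: 0.003
grasp_force: 1.1
```

arm_command:
  increments:
    - {"slide":[0,0,0.5],"angular":[0,0,0],"claw":0}
    - {"slide":[0,0,0],"angular":[0,0,0],"claw":0}

```text
time: 15.98
tool_pos: [546.4, 125.4, 205.9]
tool_rot: [-0.0, 0.985, 0.174, 0.0]
wrist_force: [-0.0, 0.7, 1.8]
opening: 0.001
grasp_force: 1.2
```

arm_command:
  increments:
    - {"slide":[0,0,0.5],"angular":[0,0,0],"claw":0}
    - {"slide":[0,0,0],"angular":[0,0,0],"claw":0}

```text
time: 16.15
tool_pos: [546.4, 125.4, 205.5]
tool_rot: [-0.0, 0.985, 0.174, 0.0]
wrist_force: [-0.7, -0.6, 3.9]
opening: 0.001
grasp_force: 2.1
```

arm_command:
  increments:
    - {"slide":[0,0,0.5],"angular":[0,0,0],"claw":0}
    - {"slide":[0,0,0],"angular":[0,0,0],"claw":0}

```text
time: 16.32
tool_pos: [546.5, 125.5, 205.2]
tool_rot: [0.0, 0.985, 0.174, 0.0]
wrist_force: [-0.1, -0.2, 6.1]
opening: -0.001
grasp_force: 2.9
```

arm_command:
  increments:
    - {"slide":[0,0,0.5],"angular":[0,0,0],"claw":0}
    - {"slide":[0,0,0],"angular":[0,0,0],"claw":0}

```text
time: 16.48
tool_pos: [546.5, 125.5, 204.9]
tool_rot: [0.0, 0.985, 0.174, 0.0]
wrist_force: [-0.3, -0.6, 7.5]
opening: 0.0
grasp_force: 3.7
```

arm_command:
  increments:
    - {"slide":[0,0,0.4],"angular":[0,0,0],"claw":0}
    - {"slide":[0,0,0],"angular":[0,0,0],"claw":0}

```text
time: 16.65
tool_pos: [546.6, 125.5, 204.7]
tool_rot: [0.0, 0.985, 0.174, 0.0]
wrist_force: [-0.9, 0.3, 9.2]
opening: -0.001
grasp_force: 4.4
```

arm_command:
  increments:
    - {"slide":[0,0,0.5],"angular":[0,0,0],"claw":0}
    - {"slide":[0,0,0],"angular":[0,0,0],"claw":0}

```text
time: 16.82
tool_pos: [546.6, 125.5, 204.5]
tool_rot: [0.0, 0.985, 0.174, 0.001]
wrist_force: [-0.7, -0.2, 10.7]
opening: 0.003
grasp_force: 5.2
```

arm_command:
  increments:
    - {"slide":[0,0,0.5],"angular":[0,0,0],"claw":0}
    - {"slide":[0,0,0],"angular":[0,0,0],"claw":0}

```text
time: 16.98
tool_pos: [546.7, 125.5, 204.2]
tool_rot: [0.0, 0.985, 0.174, 0.001]
wrist_force: [-2.6, -0.6, 12.7]
opening: -0.001
grasp_force: 6.1
```

arm_command:
  increments:
    - {"slide":[0,0,0.5],"angular":[0,0,0],"claw":0}
    - {"slide":[0,0,0],"angular":[0,0,0],"claw":0}

```text
time: 17.15
tool_pos: [546.8, 125.5, 203.9]
tool_rot: [0.0, 0.985, 0.174, 0.001]
wrist_force: [-3.2, -1.2, 14.5]
opening: -0.002
grasp_force: 7.0
```

arm_command:
  increments:
    - {"slide":[-0.2,0,0.5],"angular":[0,0,0],"claw":0}
    - {"slide":[0,0,0],"angular":[0,0,0],"claw":0}

```text
time: 17.32
tool_pos: [546.7, 125.6, 203.7]
tool_rot: [0.0, 0.985, 0.174, 0.001]
wrist_force: [-2.4, -1.0, 15.1]
opening: -0.001
grasp_force: 7.8
```

arm_command:
  increments:
    - {"slide":[-0.1,0,0.4],"angular":[0,0,0],"claw":0}
    - {"slide":[0,0,0],"angular":[0,0,0],"claw":0}
    - {"slide":[0,0,0],"angular":[0,0,0],"claw":0}

```text
time: 17.57
tool_pos: [546.8, 125.6, 203.6]
tool_rot: [0.0, 0.985, 0.174, 0.001]
wrist_force: [-3.7, -0.4, 16.5]
opening: 0.002
grasp_force: 8.6
```

arm_command:
  increments:
    - {"slide":[0,0,0.3],"angular":[0,0,0],"claw":0}
    - {"slide":[0,0,0],"angular":[0,0,0],"claw":0}
    - {"slide":[0,0,0],"angular":[0,0,0],"claw":0}
    - {"slide":[0,0,0],"angular":[0,0,0],"claw":0}

```text
time: 17.9
tool_pos: [546.8, 125.6, 203.4]
tool_rot: [0.0, 0.985, 0.174, 0.001]
wrist_force: [-3.2, -1.4, 18.2]
opening: 0.002
grasp_force: 9.2
```

arm_command:
  increments:
    - {"slide":[0,0,-2],"angular":[0,0,0],"claw":0}
    - {"slide":[0,0,-3],"angular":[0,0,0],"claw":0}
    - {"slide":[0,0,-10],"angular":[0,0,0],"claw":0}
    - {"slide":[0,0,-20],"angular":[0,0,0],"claw":0}
    - {"slide":[0,0,-30],"angular":[0,0,0],"claw":0}
    - {"slide":[0,0,-20],"angular":[0,0,0],"claw":0}
    - {"slide":[0,0,0],"angular":[0,0,0],"claw":0}
    - {"slide":[0,0,0],"angular":[0,0,0],"claw":0}

```text
time: 18.57
tool_pos: [546.4, 125.3, 287.5]
tool_rot: [0.0, 0.985, 0.174, 0.001]
wrist_force: [-0.7, -0.3, 0.7]
opening: -0.003
grasp_force: 0.0
```

Run:
```python
from h import *
st()
out=[]
for n,(x0,y0) in(('scene',(215,205)),('top',(220,185))):
    c=cam(n); out.append(cv2.convertScaleAbs(cv2.resize(c['img'][y0:y0+55,x0:x0+40],None,fx=10,fy=10,interpolation=cv2.INTER_CUBIC),alpha=2))
cv2.imwrite('pics/c7.png',np.hstack(out))
```

```text
t 18.57 p [546.44 125.29 287.5 ] ydir -69.98 z [ 2.4e-03  1.0e-04 -1.0e+00] F [-0.73 -0.32  0.73] op -0.0032930622703745476 g 0.0 q [ 0.31  0.42 -0.75  1.79  0.32  1.06 -1.77]
```

View pics/c7.png

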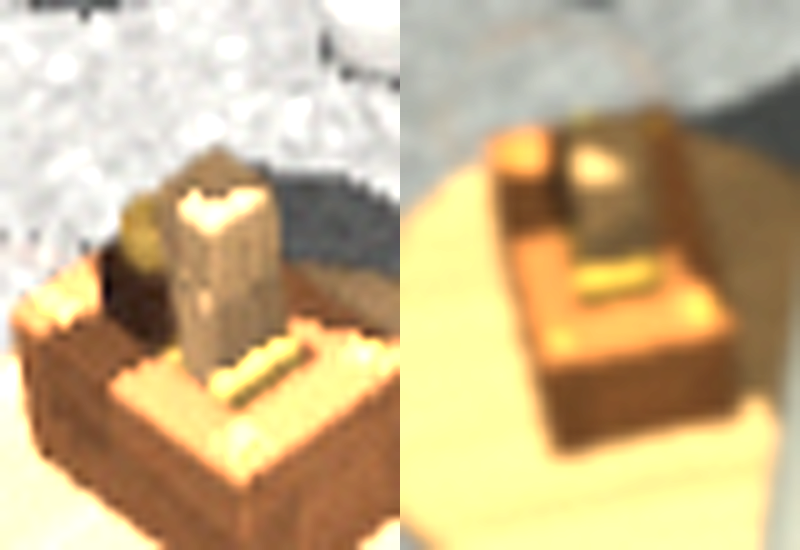

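The wedge stands upright and seated in the gap, with its head at left crop (225,200). The arm is clear above it. I hand the job in.

```bash
python3 -c "
from cell import ctrl
print(ctrl.job_done())"
```

```text
the job is handed in; nothing more can be done
None
```

The wedge was stood in the gap and let go, then pressed tight with about 18 N. The arm has moved clear and the job is handed in at about 18.6 s of the 48 s; the result of the judging was not shown.

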